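# Hang the L-plate level on the swing-out pin

## Task

On the assembly bench, swing the stand's hanging pin out all the way to its stop, then hang the aluminium L-plate on it by the one hole that makes it hang level, and let go. The pin must still be fully out at the end; leave the dropper bottle, the lens tray and the parts box where they are.

Things in the scene. Friction and masses are not known exactly. Their poses are not given: they have to be found in the camera images.
- bracket_mid (a point): L-plate, one solid piece of bare aluminium, uniform, about 0.3 kg, 110 mm high, standing on its leg. Point: in the plate's mid-plane, 55 mm above its underside, at mid-length of the top strip. x along the strip to the heavy leg end, y across the 8 mm thickness, z up. Strip: x -80 to 80, z 15 to 55 (mm from here), its top edge free to grasp. With leg and cross foot it is one piece.
- leg_mid (a point): Centre of the L-plate's leg below the strip: 60 mm along x, 8 mm thick, 70 mm high; 50 mm along x from bracket_mid and 20 mm below it. Axes as bracket_mid.
- foot_mid (a point): Centre of the cross foot on the leg's end face: 12 mm along x, 50 mm wide across the plate (y), 60 mm high; 86 mm along x from bracket_mid and 25 mm below it. Axes as bracket_mid.
- hole_a (a point): Centre of one of the plate's five like holes, -31 mm along x from bracket_mid and 31 mm above it; the first from the light, free end. Holes: 17 mm diameter, straight through the 8 mm strip along y. Hung by a hole that is not over its centre of mass the plate tips by 20 degrees or more; either face may look to the stand.
- hole_b (a point): Centre of one of the plate's five like holes, -7 mm along x and 31 mm above bracket_mid.
- hole_c (a point): Centre of one of the plate's five like holes, +17 mm along x and 31 mm above bracket_mid.
- hole_d (a point): Centre of one of the plate's five like holes, +41 mm along x and 31 mm above bracket_mid.
- hole_e (a point): Centre of one of the plate's five like holes, +65 mm along x and 31 mm above bracket_mid; the nearest to the leg's outer end.
- pin_root (a point): Where the hanging pin's axis meets the axis of the stand's post, 190 mm above the bench. The pin sticks out along this frame's -x; z up. The stand is fixed: dark round base 120 mm across, 14 mm high; steel post 18 mm across; at its top a black hub 28 mm across (z 177 to 203 mm) that turns about the post with the pin. Nothing stands higher.
- pin_tip (a point): Round tip of the hanging pin, a level straight steel rod of 8 mm diameter; 115 mm from pin_root along the pin.
- boom (a joint): Swing of the pin about the post, rad: 0 parked to one side, 1.571 fully out against its stop (then it points roughly at the robot). It grows as the pin turns counter-clockwise seen from above. A stiff hinge: it stays where it is left and moves with about 1.5 N sideways at the tip.
- dropper: White dropper bottle, 30 mm diameter, 70 mm high, standing on the bench; origin at the centre of its underside. Not to be disturbed.
- tray: Black lens tray with brass discs, 80 x 110 x 14 mm, on the bench; origin at the centre of its underside. Not to be disturbed.
- partsbox: Open orange parts box, 80 x 100 x 60 mm, on the bench; origin at the centre of its underside. Not to be disturbed.
Things that resemble listed ones, but are neither listed nor needed, are in the scene too. There is more than one size of the part that bears pin_root; the job needs the middle-sized.

How it is judged:
By the outcome, as a careful person would: the job done as asked, in the order asked, and still so for the second after the job is handed in, with the robot touching nothing.
It also fails if it takes over 61 s, if anything falls off the work surface, if the arm or the gripper's body presses on something with over 40 N, if the wrist force passes 120 N, or if a joint passes its speed limit or range.

## Robot

A 6-joint arm with a two-finger parallel gripper is mounted at the origin on the work surface. World frame = base frame: x ahead of the robot, y to its left, z up, the work surface at z = 0. Lengths are in m, angles in rad, forces in N, time in s.
With the tool pointing down it reaches from about 0.375 to 0.9 m from the base axis. Payload 3.1 kg.
Tool frame: the origin (TCP) lies between the finger pads; the fingertips stand bot.tips_ahead ahead of it and the grasp point (between the pads) lies 5 mm behind it (bot.tips_ahead is the distance from the TCP to the fingertips, in m); z points along the fingers, y is the line along which they close (so a half turn about z gives the same grasp; the last joint's range is limited). The gripper opens to 85 mm and grips with 20 to 120 N. Pads are 22 mm wide; open, the fingers measure 114 mm over their backs; the gripper's body (76 mm by 85 mm) begins 54 mm behind the grasp point. The pads swing forward as they close: fully open they stand 13 mm farther back than shut.
Start: joints at [1.121, 0.527, 1.433, -0, 1.181, -0.178], TCP at [0.168, 0.602, 0.224] pointing down, gripper open.
Joint ranges: [-3.08, 3.08], [-0.75, 2.2], [0.22, 2.44], [-1.43, 4.57], [0, 2.65], [-2.85, 2.85]. Speed limits (rad/s): [2.79, 2.79, 3.14, 3.14, 3.14, 3.14].

## Interface

Orientations are given as a unit quaternion [w, x, y, z].
In Python, from cell import bot, vision, job gives the robot as it stands.
- The arm moves only by the tool play_rows, never from a script. Its argument "targets" is a list of rows, each a list of 6 numbers: the shift along the tool's x, y, z scaled (see below), then the turn, a rotation vector about the tool's x, y, z scaled (see below). A call has 1 to 20 rows; each row is the pose to reach, as a shift and turn from the pose commanded when the call began, along the tool's axes at that moment; what a row does not reach only later rows make up. The controller multiplies each number of a shift by 0.15 m and each number of a turn by 30 degrees. A row lasts 1/8 s, in which the tool goes at most 62.5 mm and 10.7 degrees, less where a joint would pass 70% of its speed; a pose out of reach is approached as far as the arm can. A call with a number of a shift or a turn outside -1 to 1 is refused whole. A call with a gripper value outside its range is refused whole. "jaw" is the closure, from -1 (fully open) to 1 (shut), so that 0 is half open, set as the call begins (left out, the last holds). The fingers move at their own pace and stop on an object; the grip force is fixed at half the most. Time passes only in rows, so rows that repeat a pose let the fingers close. It gives the time, the measured TCP pose, the force, the opening and the grip force at its end, in the units of the state.
- bot.state(): the state, without advancing time (a new reading comes with each control period).
- vision.read_camera(name): name is "side" or "top"; returns a dict with "img" (480x640x3 uint8, red, green, blue), "fx", "fy", "cx", "cy" (pixels), "D" ([k1, k2, p1, p2, k3] as OpenCV has them; the pictures are not rectified), "R" (3x3) and "t" (3): a world point X has camera coordinates R X + t. Camera axes: x right, y down, z forward; pixel columns grow to the right and rows downward; lengths in m; the calibration is good to about 2 mm. A picture is of the moment at which its call begins. There is no depth.
- job.finish_job(): hands the job in; it is judged then, once.
The state is a dict: "t": time; "joint_positions": joint angles; "joint_vel": joint speeds; "effort": joint torques, N m; "eef_pos": TCP position; "tcp_rot": TCP orientation; "force": force on the tool from outside, world axes, zero at the start; "ft_torque": the same for the moment, N m; "width": finger opening in m; "finger_force": force on a finger pad.
Only numpy, scipy, OpenCV 4.12 (cv2) and the standard library are available. Lean on these libraries where they do the work, as an engineer would, in place of code of your own. Each camera call takes 0.05 s, during which the arm holds its last target. There are 200 camera calls.

## Working session

There is one attempt and no reset: what is moved stays moved. The work goes in short steps, Python scripts to look and compute and a tool call to move; the robot and the scene stay as the last step left them, time stands still between calls to the robot, and variables do not carry over. Pictures are saved under pics/ and viewed, at most 10 in all, crops included, and the job is handed in when it is done.

Besides the shell and the picture viewer there is one more tool, called as name(argument=value, ...) on one line, values as JSON. play_rows: Moves the arm, as the interface text tells. Its arguments: {"type":"object","properties":{"targets":{"type":"array","items":{"type":"array","items":{"type":"number","minimum":-1,"maximum":1}}},"jaw":{"type":"number"}},"required":["targets"]}

```bash
mkdir -p pics; ls
python3 - <<'E'
from cell import bot, vision
import cv2, numpy as np
print(bot.state(), bot.tips_ahead)
for n in ("side","top"):
    c=vision.read_camera(n); cv2.imwrite(f"pics/{n}0.png",c["img"][:,:,::-1])
    print(n,c["fx"],c["fy"],c["cx"],c["cy"],c["D"],np.round(c["R"],4).tolist(),c["t"], "centre",-np.array(c["R"]).T@c["t"])
E
```

```text
pics
{'t': 0.0, 'joint_positions': array([ 1.12049877e+00,  5.28503712e-01,  1.43392056e+00,  3.50219316e-06,
        1.18137679e+00, -1.78455704e-01]), 'joint_vel': array([-1.80089428e-04, -6.92719308e-04,  1.11861033e-03,  5.76660191e-04,
        1.12456623e-03,  2.44222403e-06]), 'effort': array([-5.68580672e-04, -4.42350841e+01, -1.78023291e+01, -3.24299326e-04,
        8.51949735e-03,  1.66596055e-05]), 'eef_pos': array([0.16743462, 0.60139064, 0.22310475]), 'tcp_rot': array([-3.42986088e-04,  1.35503379e-01,  9.90776269e-01, -1.04958591e-03]), 'force': array([ 0.2653053 ,  0.33576166, -0.65967875]), 'ft_torque': array([-0.03661941, -0.00141765,  0.04138769]), 'finger_force': 0.0, 'width': 0.08547463579668757} 0.014
side 532.0252381756128 532.0252381756128 329.15987742434424 239.64623486457594 [-0.09259021  0.          0.          0.          0.        ] [[-0.9978, -0.0662, 0.0097], [-0.0527, 0.6874, -0.7244], [0.0413, -0.7233, -0.6893]] [0.52111424 0.11065685 1.37003221] centre [0.46915634 0.94939416 1.01947845]
top 510.685084210812 510.685084210812 323.91775955274494 238.74561947999894 [-0.09376987  0.          0.          0.          0.        ] [[-0.0289, -0.9996, -0.0044], [-0.991, 0.0293, -0.131], [0.131, 0.0006, -0.9914]] [0.03758241 0.51779254 1.25336655] centre [0.34995016 0.02165496 1.31054005]
```

View pics/side0.png

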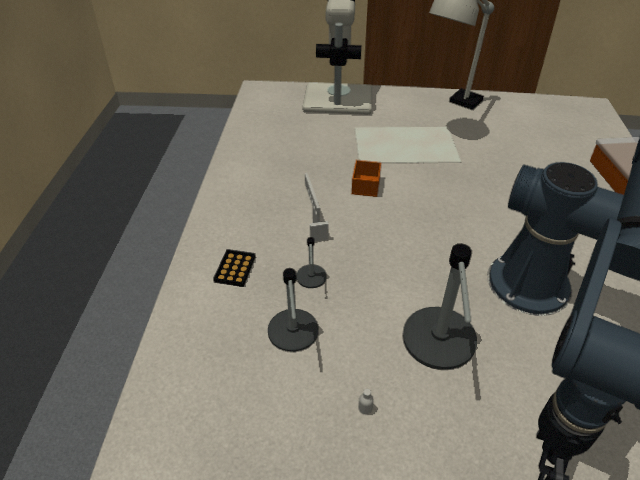

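View pics/top0.png

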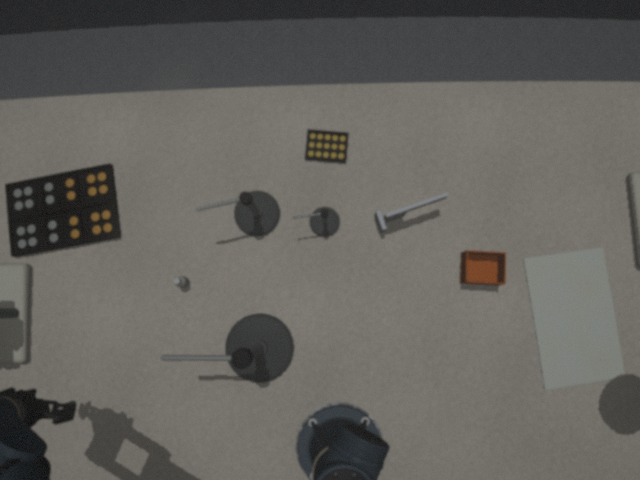

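The top view shows the middle stand at base (257,214), with its pin pointing left to (198,209). The L-plate runs (380,220)–(447,196) with its foot at the left end, the big stand is at (260,347) and the small one at (324,222). In the side view the middle stand's hub is at (290,275) and the plate is at (306,177)–(319,232).

```bash
cat > h.py <<'E'
import numpy as np, cv2
from cell import bot, vision
from scipy.spatial.transform import Rotation as Ro
def cam(n):
    c=vision.read_camera(n); c["K"]=np.array([[c["fx"],0,c["cx"]],[0,c["fy"],c["cy"]],[0,0,1.]])
    c["R"]=np.array(c["R"]);c["t"]=np.array(c["t"]);c["D"]=np.array(c["D"]);return c
def ray(c,p):
    u=cv2.undistortPoints(np.array([[p]],float),c["K"],c["D"])[0,0]
    return -c["R"].T@c["t"], c["R"].T@np.array([u[0],u[1],1])
def plane(c,p,z):
    o,d=ray(c,p); return o+d*(z-o[2])/d[2]
def tri(c1,p1,c2,p2):
    o1,d1=ray(c1,p1);o2,d2=ray(c2,p2)
    s=np.linalg.lstsq(np.c_[d1,-d2],o2-o1,rcond=None)[0]
    a=o1+d1*s[0];b=o2+d2*s[1];return (a+b)/2,np.linalg.norm(a-b)
def proj(c,X): return cv2.projectPoints(np.atleast_2d(np.array(X,float)),c["R"],c["t"],c["K"],c["D"])[0][:,0]
def crop(c,x,y,w,h,W=400,H=300):
    i=cv2.resize(c["img"][y:y+h,x:x+w],(W,H),interpolation=cv2.INTER_CUBIC)[:,:,::-1].copy()
    for k in range(0,w,10): cv2.line(i,(int(k*W/w),0),(int(k*W/w),4 if k%50 else 12),(0,0,255),1)
    for k in range(0,h,10): cv2.line(i,(0,int(k*H/h)),(4 if k%50 else 12,int(k*H/h)),(0,0,255),1)
    return i
def tool(yaw): # tool down, tool y (closing line) along world yaw
    y=np.array([np.cos(yaw),np.sin(yaw),0]);z=np.array([0,0,-1.]);return Ro.from_matrix(np.c_[np.cross(y,z),y,z])
def cur():
    s=bot.state();q=s["tcp_rot"];return s["eef_pos"],Ro.from_quat([q[1],q[2],q[3],q[0]])
def rows(poses,p0=None,R0=None):
    if p0 is None: p0,R0=cur()
    for p,R in poses:
        d=R0.inv().apply(np.array(p)-p0)/0.15; r=(R0.inv()*R).as_rotvec()/np.radians(30)
        print(np.round(np.r_[d,r],3).tolist())
E
python3 - <<'E'
from h import *
t=cam("top");s=cam("side")
i=np.vstack([np.hstack([crop(t,190,180,100,75),crop(t,370,180,100,75)]),np.hstack([crop(s,255,260,100,75),crop(s,270,170,100,75)])])
cv2.imwrite("pics/z1.png",i)
for n,c,(x,y,w,h),th in (("plate top",t,(370,180,90,60),None),("stand top",t,(190,180,95,65),None)):
    g=c["img"][y:y+h,x:x+w]; print(n,np.median(g.reshape(-1,3),0))
# base of stand on z=.014
for n,p in (("mid",(257,214)),("big",(260,347)),("small",(324,222)),("tray",(327,146)),("box",(483,270)),("drop",(182,284))): print(n,plane(t,p,.014).round(3))
print("hub mid",tri(t,(246,199),s,(290,275)),"big hub",tri(t,(241,357),s,(460,253)),"small hub",tri(t,(323,213),s,(311,242)))
print("pintip",plane(t,(198,209),.19),"plate ends",plane(t,(447,196),.11),plane(t,(380,220),.06))
E
```

```text
plate top [120. 116. 110.]
stand top [118. 115. 108.]
mid [0.591 0.193 0.014]
big [0.252 0.191 0.014]
small [0.565 0.021 0.014]
tray [0.767 0.007 0.014]
box [ 0.429 -0.383  0.014]
drop [0.415 0.388 0.014]
hub mid (array([0.59356642, 0.19436902, 0.1907847 ]), np.float64(0.0011256867127228019)) big hub (array([0.25335652, 0.19394505, 0.28196744]), np.float64(0.00092859148323123)) small hub (array([0.56696654, 0.02282086, 0.12557744]), np.float64(0.0016949592556571855))
pintip [0.57380598 0.30316248 0.19      ] plate ends [ 0.60375951 -0.27716042  0.11      ] [ 0.55808625 -0.11819914  0.06      ]
```

View pics/z1.png

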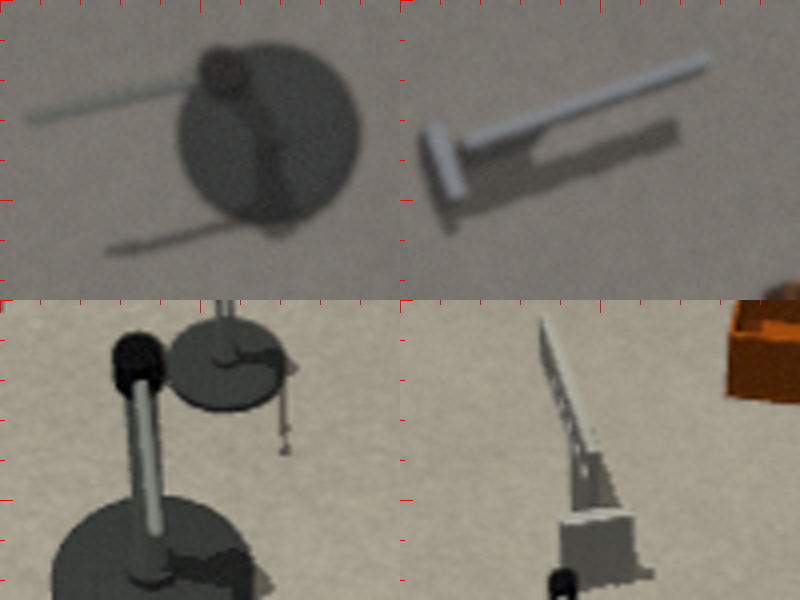

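Zoom: the middle pin's tip is at top pixel (196.5,210) and its base centre at (257,213). The plate strip's top edge runs (386.8,216.3)–(447.5,195) and the foot's top runs (378,212)–(384,229). Next I refine the plate by contour and plan the swing.

Run:
```python
from h import *
t=cam("top")
x0,y0=370,180
g=cv2.cvtColor(t["img"],cv2.COLOR_RGB2GRAY)[y0:y0+60,x0:x0+90]
m=(cv2.GaussianBlur(g,(3,3),0)>137).astype(np.uint8)
for c in cv2.findContours(m,cv2.RETR_EXTERNAL,cv2.CHAIN_APPROX_NONE)[0]:
    if cv2.contourArea(c)<15: continue
    r=cv2.minAreaRect(c);b=cv2.boxPoints(r)+[x0,y0]
    print(cv2.contourArea(c),r)
    z=.11 if max(r[1])>40 else .06
    P=np.array([plane(t,p,z) for p in b]); 
    e=[(P[0]+P[1])/2,(P[1]+P[2])/2,(P[2]+P[3])/2,(P[3]+P[0])/2]
    k=0 if np.linalg.norm(e[0]-e[2])>np.linalg.norm(e[1]-e[3]) else 1
    d=e[k]-e[k+2]; print("ends",e[k].round(4),e[k+2].round(4),"len",np.linalg.norm(d),"head",np.degrees(np.arctan2(d[1],d[0])))
root=np.array([.592,.193]);
f=lambda a,r=.09:np.r_[root+r*np.array([np.cos(np.radians(a)),np.sin(np.radians(a))])]
R=tool(np.radians(16))
p,R0=cur()
rows([(np.r_[f(78),.26],R)])
print("push offsets from f(78), tool axes:")
rows([(np.r_[f(a),.184],R) for a in (78,90,105,120,135,150,165,175,179,182,185)],np.r_[f(78),.184],R)
```

```text
[-3.42, -1.267, -0.242, -0.002, 0.001, 1.948]
push offsets from f(78), tool axes:
[0.0, 0.0, 0.0, 0.0, 0.0, 0.0]
[0.047, -0.116, 0.0, 0.0, 0.0, 0.0]
[0.07, -0.271, 0.0, 0.0, 0.0, 0.0]
[0.052, -0.427, 0.0, 0.0, 0.0, 0.0]
[-0.005, -0.573, 0.0, 0.0, 0.0, 0.0]
[-0.098, -0.698, 0.0, 0.0, 0.0, 0.0]
[-0.221, -0.796, 0.0, 0.0, 0.0, 0.0]
[-0.315, -0.842, 0.0, 0.0, 0.0, 0.0]
[-0.354, -0.855, 0.0, 0.0, 0.0, 0.0]
[-0.385, -0.864, 0.0, 0.0, 0.0, 0.0]
[-0.415, -0.871, 0.0, 0.0, 0.0, 0.0]
```

play_rows(targets=[[-0.43,-0.16,-0.03,0,0,0],[-0.85,-0.32,-0.06,0,0,0],[-0.85,-0.32,-0.06,0,0,0]], jaw=1)

```text
t: 0.62
eef_pos: [0.2806, 0.5197, 0.2333]
tcp_rot: [0.0, 0.138, 0.99, -0.0]
force: [-0.8, 0.9, 0.1]
width: 0.0324
finger_force: 0.0
```

play_rows(targets=[[-0.43,-0.16,-0.03,0,0,0],[-0.85,-0.32,-0.06,0,0,0],[-0.85,-0.32,-0.06,0,0,0]])

```text
t: 1.0
eef_pos: [0.3904, 0.4397, 0.2424]
tcp_rot: [0.001, 0.138, 0.99, 0.0]
force: [-1.7, 1.1, 0.3]
width: -0.0004
finger_force: 0.0
```

play_rows(targets=[[-0.43,-0.16,-0.03,0,0,0.32],[-0.85,-0.32,-0.06,0,0,0.64],[-0.85,-0.32,-0.06,0,0,0.97]])

```text
t: 1.38
eef_pos: [0.5002, 0.3595, 0.2512]
tcp_rot: [0.001, 0.384, 0.923, 0.001]
force: [-0.1, 0.4, 0.3]
width: 0.0005
finger_force: 0.0
```

play_rows(targets=[[-0.45,0.07,-0.03,0,0,0.32],[-0.9,0.14,-0.06,0,0,0.64],[-0.9,0.14,-0.06,0,0,0.97],[-0.9,0.14,-0.06,0,0,0.97]])

```text
t: 1.88
eef_pos: [0.6083, 0.281, 0.2595]
tcp_rot: [-0.001, 0.6, 0.8, -0.0]
force: [-0.4, 0.6, -0.1]
width: -0.0002
finger_force: 0.0
```

Run:
```python
from h import *
p,R=cur();print(bot.state()["t"],p,R.as_matrix().round(3).tolist(),bot.state()["width"],bot.state()["force"])
rows([([.611,.281,.184],tool(np.radians(16)))])
t=cam("top");x0,y0=370,180
g=cv2.cvtColor(t["img"],cv2.COLOR_RGB2GRAY)[y0:y0+60,x0:x0+90]
print(np.percentile(g,[5,50,90,95,98,100]))
m=(g>int(np.median(g))+14).astype(np.uint8)
for c in cv2.findContours(m,cv2.RETR_EXTERNAL,cv2.CHAIN_APPROX_NONE)[0]:
    if cv2.contourArea(c)<15: continue
    r=cv2.minAreaRect(c);b=cv2.boxPoints(r)+[x0,y0]
    print(cv2.contourArea(c),r)
    z=.11 if max(r[1])>40 else .06
    P=np.array([plane(t,p,z) for p in b]); 
    e=[(P[0]+P[1])/2,(P[1]+P[2])/2,(P[2]+P[3])/2,(P[3]+P[0])/2]
    k=0 if np.linalg.norm(e[0]-e[2])>np.linalg.norm(e[1]-e[3]) else 1
    d=e[k]-e[k+2]; print("ends",e[k].round(4),e[k+2].round(4),"len",np.linalg.norm(d),"head",np.degrees(np.arctan2(d[1],d[0])))
```

```text
1.875 [0.60830911 0.28097469 0.25949299] [[-0.281, 0.96, -0.001], [0.96, 0.281, 0.001], [0.001, -0.001, -1.0]] -0.00016331372026615905 [-0.38919136  0.63981501 -0.09880416]
[-0.005, 0.018, 0.503, -0.002, -0.002, 0.01]
[ 93. 143. 147. 149. 156. 161.]
```

play_rows(targets=[[0,0.02,0.25,0,0,0],[0,0.02,0.5,0,0,0],[0,0.02,0.5,0,0,0]])

```text
t: 2.3
eef_pos: [0.607, 0.2824, 0.1817]
tcp_rot: [-0.003, 0.599, 0.801, -0.003]
force: [-0.6, -0.2, 0.1]
width: 0.0001
finger_force: 0.0
```

play_rows(targets=[[0.03,-0.06,0,0,0,0],[0.047,-0.116,0,0,0,0],[0.06,-0.2,0,0,0,0],[0.07,-0.271,0,0,0,0],[0.065,-0.35,0,0,0,0],[0.052,-0.427,0,0,0,0],[0.025,-0.5,0,0,0,0],[-0.005,-0.573,0,0,0,0],[-0.05,-0.64,0,0,0,0],[-0.098,-0.698,0,0,0,0],[-0.16,-0.75,0,0,0,0],[-0.221,-0.796,0,0,0,0],[-0.27,-0.82,0,0,0,0],[-0.315,-0.842,0,0,0,0],[-0.315,-0.842,0,0,0,0]])

```text
t: 4.18
eef_pos: [0.5033, 0.2004, 0.1851]
tcp_rot: [0.0, 0.601, 0.8, 0.0]
force: [0.4, 0.0, 0.7]
width: 0.0002
finger_force: 0.0
```

Run:
```python
from h import *
t=cam("top");s=cam("side")
i=np.vstack([np.hstack([crop(t,210,180,100,75),crop(t,370,180,100,75)]),np.hstack([crop(s,245,250,120,90),crop(s,285,170,60,45)])])
cv2.imwrite("pics/z2.png",i)
x0,y0=370,180
g=cv2.cvtColor(t["img"],cv2.COLOR_RGB2GRAY)[y0:y0+60,x0:x0+90].astype(float)
print(np.percentile(g,[5,50,90,95,98,100]))
hsv=cv2.cvtColor(t["img"],cv2.COLOR_RGB2HSV)[y0:y0+60,x0:x0+90]
for (x,y) in ((420,207),(400,213),(381,220),(440,225)): print(t["img"][y,x],hsv[y-y0,x-x0])
```

```text
[ 86. 133. 137. 139. 145. 150.]
[112 110 105] [ 21  16 112]
[92 93 93] [90  3 93]
[143 146 153] [111  17 153]
[133 129 122] [ 19  21 133]
```

View pics/z2.png

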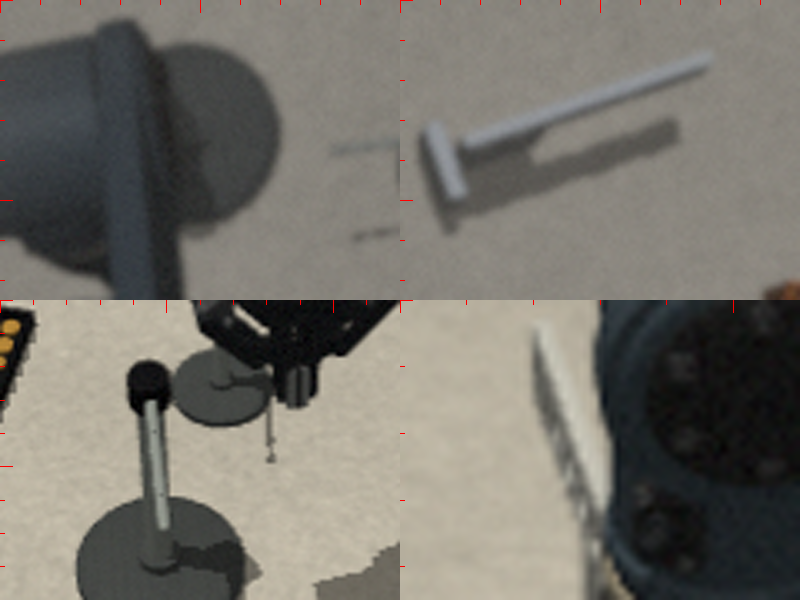

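The side view shows the pin still parked: hub at (289.5,275), tip at (294,317). The fingers are past it near (334,280), so they missed the pin, and I check the tip height before trying again.

Run:
```python
from h import *
t=cam("top");s=cam("side")
print("tip",tri(t,(196.5,210),s,(294,317.5)))
p,_=cur();print(p,"fingertip proj side",proj(s,[p-[0,0,.014],p]),"tip@pred side",proj(s,[[.571,.306,.19]]),proj(t,[[.571,.306,.19]]))
print("hub top/ base", proj(s,[[.592,.193,.203],[.592,.193,.014]]),proj(t,[[.592,.193,.203],[.592,.193,.014]]))
print(bot.state()["t"])
```

```text
tip (array([0.57218708, 0.30631804, 0.19088332]), np.float64(0.0014380809548162476))
[0.503313   0.20109324 0.18509529] fingertip proj side [[332.58693403 286.06047274]
 [332.68148012 281.64292671]] tip@pred side [[294.99388826 317.76982601]] [[196.7444267  210.26803356]]
hub top/ base [[290.83822122 270.67687244]
 [294.13753009 325.70285032]] [[245.77134295 198.27424695]
 [257.14705244 213.5773551 ]]
4.375
```

Run:
```python
from h import *
s=cam("side")
i=crop(s,280,235,80,60,800,600)
for k,z in enumerate((.014,0,-.02)):
    p,_=cur(); q=(proj(s,[p-[0,0,z]])[0]-[280,235])*10; cv2.circle(i,tuple(int(v) for v in q),4,(0,255-100*k,255*(k>0)),-1)
cv2.imwrite("pics/z3.png",i)
```

```text
(no output)
```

View pics/z3.png

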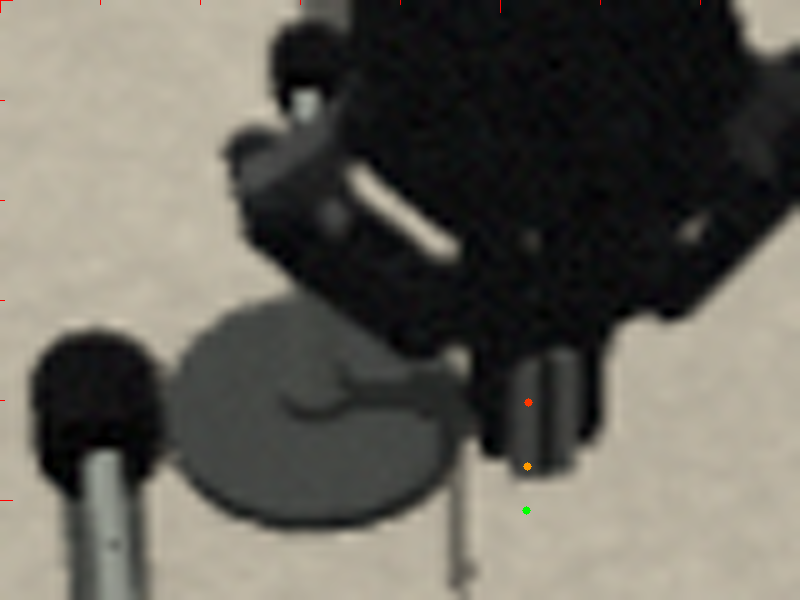

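The fingertips end near the TCP height, about row 282, not 14 mm below it, so they skimmed just over the pin. I go back and repeat the swing 20 mm lower.

play_rows(targets=[[0,0,-0.4,0,0,0],[0.16,0.43,-0.45,0,0,0],[0.315,0.85,-0.45,0,0,0],[0.315,0.85,-0.45,0,0,0],[0.315,0.85,-0.15,0,0,0],[0.315,0.85,0.13,0,0,0],[0.315,0.85,0.13,0,0,0]])

```text
t: 5.3
eef_pos: [0.6083, 0.2807, 0.1614]
tcp_rot: [-0.003, 0.6, 0.8, -0.004]
force: [-0.7, -1.7, 0.3]
width: 0.0
finger_force: 0.0
```

play_rows(targets=[[0.03,-0.06,0,0,0,0],[0.047,-0.116,0,0,0,0],[0.06,-0.2,0,0,0,0],[0.07,-0.271,0,0,0,0],[0.065,-0.35,0,0,0,0],[0.065,-0.35,0,0,0,0]])

```text
t: 6.05
eef_pos: [0.5573, 0.2763, 0.1657]
tcp_rot: [-0.001, 0.6, 0.8, -0.001]
force: [-1.1, -0.2, 0.0]
width: -0.0001
finger_force: 0.0
```

Run:
```python
from h import *
s=cam("side");print(bot.state()["t"],bot.state()["force"])
cv2.imwrite("pics/z4.png",crop(s,250,250,80,60,640,480))
```

```text
6.1 [-0.53120084 -0.14284914  1.35790802]
```

View pics/z4.png

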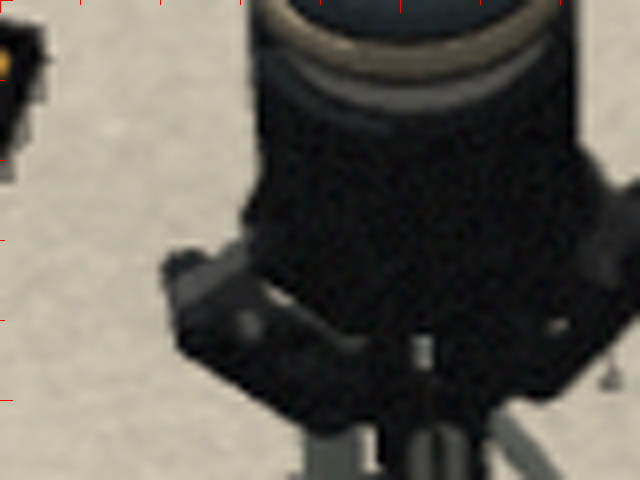

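The picture shows the pin deflected, emerging right of the fingers at crop (500–555,410–480). I continue the arc.

play_rows(targets=[[-0.013,-0.077,0,0,0,0],[-0.04,-0.15,0,0,0,0],[-0.07,-0.223,0,0,0,0],[-0.115,-0.29,0,0,0,0],[-0.163,-0.348,0,0,0,0],[-0.225,-0.4,0,0,0,0],[-0.286,-0.446,0,0,0,0],[-0.335,-0.47,0,0,0,0],[-0.38,-0.492,0,0,0,0],[-0.38,-0.492,0,0,0,0]])

```text
t: 7.35
eef_pos: [0.5036, 0.2003, 0.1654]
tcp_rot: [-0.0, 0.6, 0.8, -0.001]
force: [-0.1, -0.1, 0.7]
width: -0.0002
finger_force: 0.0
```

play_rows(targets=[[-0.04,-0.013,0,0,0,0],[-0.07,-0.022,0,0,0,0],[-0.07,-0.022,0,0,0,0]])

```text
t: 7.72
eef_pos: [0.5041, 0.1962, 0.1657]
tcp_rot: [-0.003, 0.602, 0.799, 0.005]
force: [-0.3, 20.3, -2.0]
width: -0.0003
finger_force: 10.1
```

play_rows(targets=[[0.12,0.05,0,0,0,0],[0.2,0.05,-0.3,0,0,0],[0.2,0.05,-0.66,0,0,0],[0.2,0.05,-0.66,0,0,0]], jaw=0)

```text
t: 8.22
eef_pos: [0.5055, 0.2217, 0.269]
tcp_rot: [0.004, 0.6, 0.8, 0.003]
force: [-0.6, -0.1, -0.2]
width: 0.0427
finger_force: 0.0
```

Run:
```python
from h import *
t=cam("top");x0,y0=370,180
im=t["img"][y0:y0+60,x0:x0+90].astype(int)
m=((im[:,:,2]-im[:,:,0]>0)&(im.sum(2)>330)).astype(np.uint8)
for c in cv2.findContours(m,cv2.RETR_EXTERNAL,cv2.CHAIN_APPROX_NONE)[0]:
    if cv2.contourArea(c)<15: continue
    r=cv2.minAreaRect(c);b=cv2.boxPoints(r)+[x0,y0]
    print(cv2.contourArea(c),r)
    z=.11 if max(r[1])>40 else .06
    P=np.array([plane(t,p,z) for p in b]); 
    e=[(P[0]+P[1])/2,(P[1]+P[2])/2,(P[2]+P[3])/2,(P[3]+P[0])/2]
    k=0 if np.linalg.norm(e[0]-e[2])>np.linalg.norm(e[1]-e[3]) else 1
    d=e[k]-e[k+2]; print("ends",e[k].round(4),e[k+2].round(4),"len",np.linalg.norm(d),"head",np.degrees(np.arctan2(d[1],d[0])))
a,b=plane(t,(386.75,216.2),.11),plane(t,(447.5,195),.11);d=a-b;print("manual",a,b,np.linalg.norm(d),np.degrees(np.arctan2(d[1],d[0])))
print("foot",plane(t,(377.75,211.75),.06),plane(t,(384.25,229.25),.06))
print(cur()[0],bot.state()["t"],bot.state()["width"])
```

```text
74.0 ((11.26712417602539, 39.71233367919922), (19.311790466308594, 5.149810314178467), 69.44395446777344)
ends [ 0.5818 -0.1139  0.06  ] [ 0.5358 -0.1288  0.06  ] len 0.04833489804942041 head 17.888547833322555
153.0 ((46.541656494140625, 24.62216567993164), (3.6784825325012207, 64.51327514648438), 71.17529296875)
ends [ 0.6082 -0.2776  0.11  ] [ 0.5614 -0.1275  0.11  ] len 0.15722504002062884 head -72.69202769967126
manual [ 0.55848943 -0.1291555   0.11      ] [ 0.60618697 -0.27853685  0.11      ] 0.15681149315149698 107.70830782186539
foot [ 0.579055   -0.11351177  0.06      ] [ 0.53456189 -0.12772656  0.06      ]
[0.50373871 0.22121016 0.26656967] 8.275 0.04279981688362149
```

play_rows(targets=[[-0.43,-0.05,0,0,0,0],[-0.863,-0.096,0,0,0,0],[-0.863,-0.096,0,0,0,0]])

```text
t: 8.65
eef_pos: [0.5248, 0.089, 0.2629]
tcp_rot: [-0.001, 0.602, 0.798, -0.002]
force: [0.2, 1.1, 0.6]
width: 0.0426
finger_force: 0.0
```

play_rows(targets=[[-0.43,-0.05,0,0,0,0],[-0.863,-0.096,0,0,0,0],[-0.863,-0.096,0,0,0,0]])

```text
t: 9.02
eef_pos: [0.5476, -0.0386, 0.2632]
tcp_rot: [-0.001, 0.602, 0.798, -0.001]
force: [-1.0, 0.5, 0.8]
width: 0.0427
finger_force: 0.0
```

play_rows(targets=[[-0.43,-0.05,0,0,0,-0.04],[-0.863,-0.096,0.2,0,0,-0.04],[-0.863,-0.096,0.4,0,0,-0.04],[-0.863,-0.096,0.4,0,0,-0.04]])

```text
t: 9.52
eef_pos: [0.5672, -0.162, 0.2009]
tcp_rot: [-0.005, 0.592, 0.806, -0.001]
force: [-0.2, 0.4, -0.9]
width: 0.043
finger_force: 0.0
```

Run:
```python
from h import *
print(cur()[0],bot.state()["t"])
rows([([.5715,-.1639,.13],tool(np.radians(17.4)))])
t=cam("top");s=cam("side")
i=np.vstack([np.hstack([crop(t,200,180,100,75),crop(t,350,160,100,75)]),np.hstack([crop(s,260,250,100,75),crop(s,270,160,100,75)])])
cv2.imwrite("pics/z5.png",i)
p,R=cur()
for d in (0,.014): print(proj(s,[p+R.apply([0,.0213,d]),p+R.apply([0,-.0213,d])]).round(1))
```

```text
[ 0.56723953 -0.16200236  0.2008715 ] 9.525
[-0.024, 0.027, 0.472, -0.013, -0.014, -0.0]
[[307.7 171.5]
 [323.9 169.3]]
[[307.8 175.9]
 [323.8 173.6]]
```

View pics/z5.png

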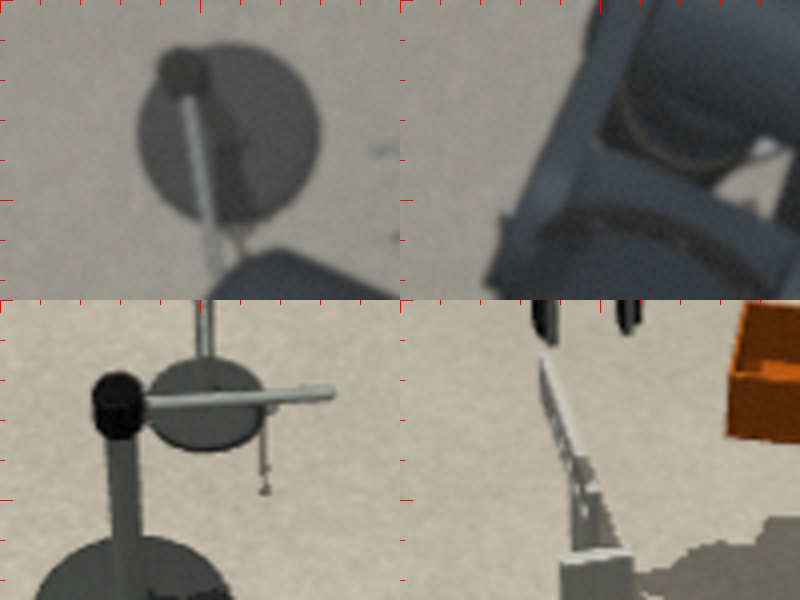

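The pin is now out: side tip at (343.3,273.3), hub at (290,276). The fingers straddle the strip at side (307.5,171) and (328,168). I will grip at x≈64 mm, clear of the pin line, and deep.

play_rows(targets=[[0.13,0.024,0.2,0,0,0],[0.13,0.024,0.4,0,0,0],[0.13,0.024,0.4,0,0,0],[0.13,0.024,0.4,0,0,0]])

```text
t: 10.12
eef_pos: [0.5688, -0.1438, 0.1465]
tcp_rot: [0.002, 0.591, 0.806, 0.0]
force: [-0.3, 0.3, -0.2]
width: 0.0428
finger_force: 0.0
```

Run:
```python
from h import *
print(cur()[0],bot.state()["t"])
rows([([.5647,-.1419,.09],tool(np.radians(17.4)))])
class C(dict):pass
s=cam("side");t=cam("top")
o,d=ray(s,(343.3,273.3)); print("tip side ray @.19",plane(s,(343.3,273.3),.19), "pin top line", plane(t,(200+190/4,180+100/4),.19),plane(t,(200+212/4,180+268/4),.19))
```

```text
[ 0.56881452 -0.14382932  0.14654602] 10.125
[0.021, -0.023, 0.377, 0.005, 0.004, 0.003]
tip side ray @.19 [0.48209408 0.18011044 0.19      ] pin top line [0.57933752 0.19122525 0.19      ] [0.48427877 0.1798098  0.19      ]
```

play_rows(targets=[[0.02,-0.023,0.2,0,0,0],[0.02,-0.023,0.377,0,0,0],[0.02,-0.023,0.377,0,0,0]])

```text
t: 10.6
eef_pos: [0.5626, -0.1422, 0.0875]
tcp_rot: [-0.001, 0.592, 0.806, -0.0]
force: [-1.1, 0.1, -0.0]
width: 0.0425
finger_force: 0.0
```

play_rows(targets=[[0,0,0,0,0,0],[0,0,0,0,0,0],[0,0,0,0,0,0],[0,0,0,0,0,0],[0,0,0,0,0,0],[0,0,0,0,0,0]], jaw=1)

```text
t: 11.35
eef_pos: [0.565, -0.1427, 0.0897]
tcp_rot: [0.002, 0.592, 0.806, 0.001]
force: [0.9, 1.8, 6.2]
width: 0.0065
finger_force: 61.0
```

Run:
```python
from h import *
print(cur()[0],cur()[1].as_matrix()[:,1],bot.state()["t"],bot.state()["width"])
t=cam("top")
f=lambda a,b:np.degrees(np.arctan2(*(plane(t,b,.19)-plane(t,a,.19))[[1,0]]))
print("parked",f((237.5,200.5),(196.5,210)),"out",f((247.5,205),(253,247)))
root=np.array([.593,.194])
print("along-pin", root-plane(t,(247.5,205),.19)[:2])
```

```text
[ 0.56500852 -0.14273572  0.08970679] [0.95405816 0.29960094 0.00350716] 11.35 0.00645580047965306
parked 101.39474532323803 out -173.15223572175867
along-pin [0.01366248 0.00277475]
```

play_rows(targets=[[0,0,-0.15,0,0,0],[0,0,-0.35,0,0,0],[0,0,-0.6,0,0,0],[0,0,-0.85,0,0,0],[0,0,-0.97,0,0,0]])

```text
t: 12.02
eef_pos: [0.5633, -0.1425, 0.2352]
tcp_rot: [0.001, 0.592, 0.806, -0.0]
force: [-0.1, 0.0, -3.3]
width: 0.0063
finger_force: 59.8
```

play_rows(targets=[[0.1,-0.07,0,0,0,0.06],[0.3,-0.2,0,0,0,0.15],[0.5,-0.34,0,0,0,0.25],[0.7,-0.46,0,0,0,0.33],[0.875,-0.564,0,0,0,0.353],[0.875,-0.564,0,0,0,0.353]])

```text
t: 12.78
eef_pos: [0.4395, -0.0404, 0.2328]
tcp_rot: [-0.003, 0.663, 0.749, -0.001]
force: [-0.3, 0.5, -2.9]
width: 0.0058
finger_force: 59.8
```

play_rows(targets=[[0.1,0.012,0,0,0,0],[0.25,0.03,0,0,0,0],[0.45,0.054,0,0,0,0],[0.65,0.078,0,0,0,0],[0.794,0.094,0,0,0,0]])

```text
t: 13.4
eef_pos: [0.4437, 0.079, 0.2334]
tcp_rot: [-0.0, 0.664, 0.748, 0.0]
force: [0.6, -0.2, -3.6]
width: 0.0062
finger_force: 59.7
```

play_rows(targets=[[0.15,0.018,0,0,0,0],[0.35,0.042,0.05,0,0,0],[0.55,0.066,0.1,0,0,0],[0.7,0.084,0.2,0,0,0],[0.794,0.094,0.275,0,0,0],[0.794,0.094,0.275,0,0,0],[0.794,0.094,0.275,0,0,0]])

```text
t: 14.28
eef_pos: [0.4433, 0.197, 0.1924]
tcp_rot: [0.0, 0.664, 0.748, -0.0]
force: [0.0, 0.1, -1.9]
width: 0.0065
finger_force: 59.8
```

Run:
```python
from h import *
st=bot.state();p,R=cur();print(p,R.as_matrix()[:,1],st["t"],st["width"],st["force"])
t=cam("top");s=cam("side")
i=np.vstack([crop(s,290,230,80,60,800,600)[::1]]) 
cv2.imwrite("pics/z6.png",i)
h=p+R.apply([-.022,0,.0037]); print("hole est",h,"side px",proj(s,[h]),"top",proj(t,[h]))
```

```text
[0.44332199 0.19697126 0.19244686] [9.92913240e-01 1.18841181e-01 2.66781819e-04] 14.275 0.006518120209803185 [ 0.01611169  0.14302295 -1.90136941]
hole est [0.44593766 0.17512574 0.18875614] side px [[360.3570305  272.91175326]] top [[255.39437951 264.25605078]]
```

View pics/z6.png

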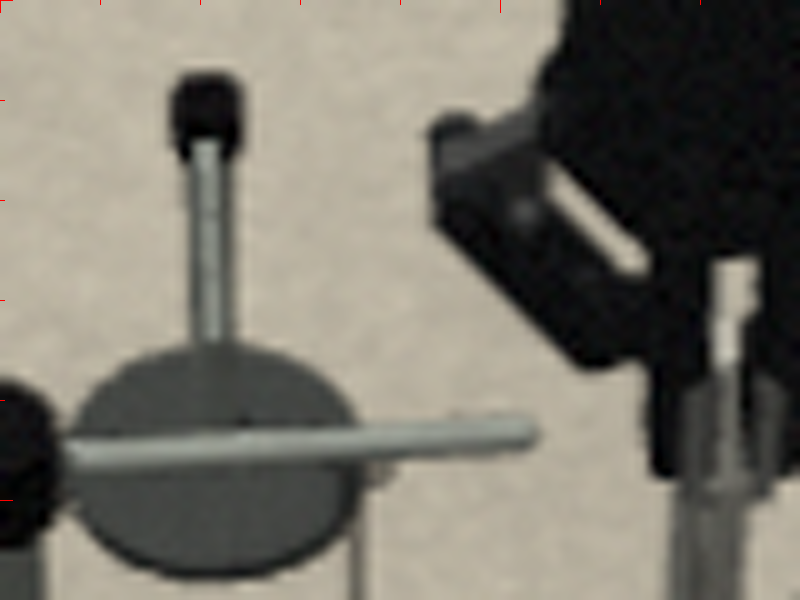

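The side view shows the pin tip at px (343.5,273) and the plate gripped ahead of it, its strip's far end seen at about (363.5,256) through the gripper. I check plate tilt against the predicted projection and find the foot by contour.

Run:
```python
from h import *
p,R=cur();s=cam("side");t=cam("top")
P=lambda x,y,z:p+R.apply([x-.063,y,-(z+.055-.0897)])
print("far top edge corners",proj(s,[P(-.08,-.004,.055),P(-.08,.004,.055)]).round(1).tolist())
print("foot top outer",proj(s,[P(.092,-.025,.005),P(.092,.025,.005)]).round(1).tolist(),"bottom",proj(s,[P(.092,-.025,-.055),P(.092,.025,-.055)]).round(1).tolist())
im=s["img"].astype(int);g=im.sum(2)/3; sat=im.max(2)-im.min(2)
x0,y0=335,275
m=((sat[y0:y0+60,x0:x0+60]<16)&(g[y0:y0+60,x0:x0+60]>60)).astype(np.uint8)
m=cv2.morphologyEx(m,cv2.MORPH_OPEN,np.ones((3,3)))
for c in cv2.findContours(m,cv2.RETR_EXTERNAL,cv2.CHAIN_APPROX_NONE)[0]:
    if cv2.contourArea(c)>40: print(cv2.contourArea(c),(cv2.boxPoints(cv2.minAreaRect(c))+[x0,y0]).round(1).tolist(),np.array(cv2.boundingRect(c))+[x0,y0,0,0])
for y in range(280,325,3): print(y," ".join("%3d%s"%(g[y,x],"*" if sat[y,x]<14 else " ") for x in range(345,382,2)))
```

```text
far top edge corners [[357.6, 226.2], [354.0, 226.3]]
foot top outer [[373.8, 298.6], [350.0, 299.4]] bottom [[371.9, 316.4], [349.0, 317.3]]
97.5 [[376.0, 324.0], [393.0, 324.0], [393.0, 334.0], [376.0, 334.0]] [376 324  18  11]
584.5 [[346.1, 296.6], [376.9, 292.2], [382.6, 331.9], [351.8, 336.3]] [349 293  32  42]
132.5 [[354.4, 295.0], [358.1, 274.0], [366.6, 275.5], [362.9, 296.5]] [356 275  11  22]
280 167  171  172  174  169  173   99*  66*  84*  83* 115  154  175  176  172  176  177  173  178 
283 175  175  176  174  173  170   92*  76*  82*  82* 159  176  172  175  180  173  173  181  182 
286 172  171  172  170  171  167   90*  67*  80*  90* 173  171  175  171  174  177  178  175  175 
289 171  171  174  173  170  158   91*  74*  81*  90* 175  175  151  111  108  105* 140  181  175 
292 181  178  179  175  169  155   90*  71*  83* 114* 173  172  171   93  102  105  138  179  181 
295 174  173  171  167  178  179  155  156* 157* 163* 185  167* 123* 113* 107* 103* 104* 182  182 
298 174  172  155  186  185  186  187* 181  182  188  187  190  189* 155* 102* 104  100* 182  180 
301 175  174  152   86*  82*  84*  84*  84*  83*  85*  86*  87*  85*  85*  89* 103  103  141  179 
304 171  175  135   85*  84*  82*  84*  83*  83*  86*  85*  85*  83*  84*  96*  98  101  101  182 
307 168  173  132   85*  84*  84*  82*  84*  84*  84*  84*  86*  84*  83*  93*  98*  98  100  174 
310 181  180  119*  85*  85*  84*  84*  84*  84*  84*  83*  85*  84*  87*  99  103  101  104  147 
313 178  179  103*  83*  83*  81*  85*  85*  85*  86*  84*  84*  85*  90* 149  103* 102  101  148 
316 179  173  117*  85*  86*  85*  84*  84*  86*  88*  89*  89*  88* 113* 175   98  103  101  150 
319 178  176  178  178  181  179  177  177  180  175  177  182  182  174  168  100  101* 102  101 
322 176  183  184  175  178  178  176  178  180  183  170   99* 101   99  101  101  100   99  102*
```

The foot's face matches the prediction within 1 px, so the plate is level in the gripper. I raise 2.5 mm and insert in stages, watching the force.

play_rows(targets=[[0.004,0.05,-0.017,0,0,0],[0.004,0.13,-0.017,0,0,0],[0.004,0.2,-0.017,0,0,0],[0.004,0.25,-0.017,0,0,0],[0.004,0.3,-0.017,0,0,0],[0.004,0.32,-0.017,0,0,0]])

```text
t: 15.22
eef_pos: [0.491, 0.2038, 0.1947]
tcp_rot: [-0.0, 0.664, 0.748, -0.0]
force: [0.4, -0.2, -3.6]
width: 0.0066
finger_force: 59.8
```

play_rows(targets=[[0,0.05,0,0,0,0],[0,0.1,0,0,0,0],[0,0.15,0,0,0,0],[0,0.2,0,0,0,0],[0,0.25,0,0,0,0],[0,0.25,0,0,0,0]])

```text
t: 15.98
eef_pos: [0.5286, 0.2082, 0.1949]
tcp_rot: [0.0, 0.664, 0.748, 0.0]
force: [-1.2, -0.1, -3.2]
width: 0.0063
finger_force: 59.8
```

Run:
```python
from h import *
print(cur()[0],bot.state()["t"],bot.state()["force"],bot.state()["ft_torque"])
s=cam("side");cv2.imwrite("pics/z7.png",crop(s,270,225,100,75,800,600))
```

```text
[0.52857319 0.20818347 0.19486156] 15.975 [-1.21867074 -0.05611502 -3.23740534] [ 0.04741965  0.04182999 -0.04721097]
```

View pics/z7.png

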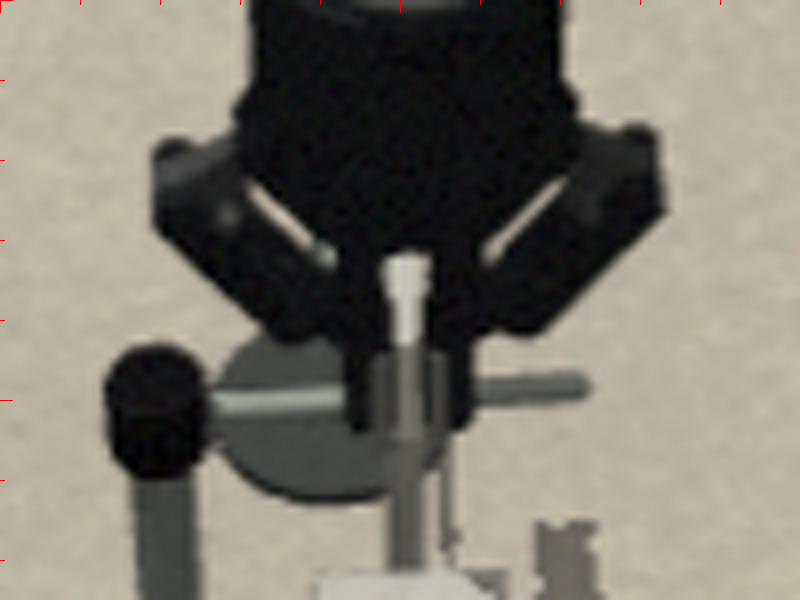

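The pin passes through the plate: tip emerging at px (343,273.5), plate at about px (321,280). I lower it onto the pin.

play_rows(targets=[[0,0,0.01,0,0,0],[0,0,0.02,0,0,0],[0,0,0.026,0,0,0],[0,0,0.026,0,0,0],[0,0,0.026,0,0,0]])

```text
t: 16.65
eef_pos: [0.5278, 0.2082, 0.191]
tcp_rot: [0.0, 0.664, 0.748, 0.0]
force: [0.1, 0.4, -2.9]
width: 0.0063
finger_force: 59.8
```

play_rows(targets=[[0,0,0.005,0,0,0],[0,0,0.01,0,0,0],[0,0,0.01,0,0,0],[0,0,0.01,0,0,0]])

```text
t: 17.15
eef_pos: [0.5278, 0.2082, 0.1895]
tcp_rot: [0.0, 0.664, 0.748, -0.0]
force: [0.4, 0.4, -3.2]
width: 0.0061
finger_force: 59.8
```

play_rows(targets=[[0,0,0.006,0,0,0],[0,0,0.006,0,0,0],[0,0,0.006,0,0,0]])

```text
t: 17.52
eef_pos: [0.5279, 0.2082, 0.189]
tcp_rot: [0.0, 0.664, 0.748, 0.0]
force: [-1.5, 0.4, 1.4]
width: 0.0061
finger_force: 60.3
```

play_rows(targets=[[0,0,0,0,0,0],[0,0,0,0,0,0],[0,0,0,0,0,0],[0,0,0,0,0,0]], jaw=0.4)

```text
t: 18.02
eef_pos: [0.5278, 0.2082, 0.1885]
tcp_rot: [0.0, 0.664, 0.748, 0.0]
force: [-0.3, 0.3, 0.4]
width: 0.0257
finger_force: 0.0
```

play_rows(targets=[[0,0,-0.05,0,0,0],[0,0,-0.15,0,0,0],[0,0,-0.35,0,0,0],[0,0,-0.6,0,0,0],[0,0,-0.75,0,0,0],[0,-0.2,-0.75,0,0,0],[0,-0.4,-0.75,0,0,0],[0,-0.4,-0.75,0,0,0]])

```text
t: 19.02
eef_pos: [0.4665, 0.201, 0.3024]
tcp_rot: [0.0, 0.663, 0.748, 0.0]
force: [-0.1, 0.2, -0.1]
width: 0.0258
finger_force: 0.0
```

Run:
```python
from h import *
print(cur()[0],bot.state()["t"],bot.state()["force"])
s=cam("side");t=cam("top")
cv2.imwrite("pics/z8.png",np.hstack([crop(s,265,235,110,110,440,440),crop(t,200,170,90,110,360,440)]))
```

```text
[0.4664555  0.20101884 0.30236345] 19.025 [-0.07970778  0.15319699 -0.05244293]
```

View pics/z8.png

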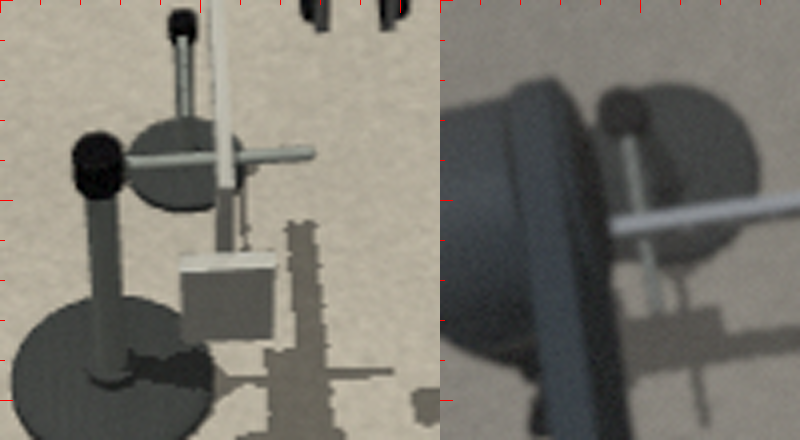

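The plate hangs on the pin: hub px (290,276), tip (343.7,273), plate edge at (321,281), foot face spanning (310–334, 302–320). I check level and stillness numerically before handing in.

Run:
```python
from h import *
s=cam("side");t=cam("top")
a=np.radians(6.83);u=np.array([np.cos(a),np.sin(a),0]);x=np.array([-np.sin(a),np.cos(a),0])
h=np.array([.5278,.2082,.1848])-.022*x
for tilt in (-5,0,5):
    b=np.radians(tilt);X=np.cos(b)*x-np.sin(b)*np.array([0,0,1]);Z=np.sin(b)*x+np.cos(b)*np.array([0,0,1])
    P=lambda px,py,pz:h+(px-.041)*X+py*u+(pz-.031)*Z
    print(tilt,proj(s,[P(.092,-.025,.005),P(.092,.025,.005),P(.092,.025,-.055),P(.092,-.025,-.055),P(.08,0,.055)]).round(1).tolist())
im=s["img"].astype(int);g=im.sum(2)/3
for xx in (315,322,330): print(xx,[(y,int(g[y,xx])) for y in range(294,326,1)])
print(bot.state()["t"])
```

```text
-5 [[333.4, 301.2], [309.4, 302.0], [310.0, 321.7], [333.1, 320.9], [321.1, 280.1]]
0 [[333.3, 301.8], [309.4, 302.7], [309.9, 320.4], [332.9, 319.6], [321.1, 282.0]]
5 [[333.2, 302.3], [309.4, 303.1], [309.8, 318.8], [332.7, 317.9], [321.2, 283.8]]
315 [(294, 170), (295, 172), (296, 171), (297, 168), (298, 173), (299, 180), (300, 181), (301, 182), (302, 184), (303, 90), (304, 83), (305, 82), (306, 80), (307, 82), (308, 81), (309, 81), (310, 84), (311, 84), (312, 81), (313, 81), (314, 83), (315, 83), (316, 80), (317, 82), (318, 84), (319, 82), (320, 79), (321, 56), (322, 60), (323, 34), (324, 38), (325, 38)]
322 [(294, 79), (295, 79), (296, 79), (297, 77), (298, 152), (299, 175), (300, 180), (301, 184), (302, 130), (303, 86), (304, 84), (305, 83), (306, 82), (307, 82), (308, 81), (309, 81), (310, 85), (311, 83), (312, 80), (313, 83), (314, 83), (315, 81), (316, 81), (317, 81), (318, 83), (319, 84), (320, 151), (321, 173), (322, 173), (323, 170), (324, 166), (325, 169)]
330 [(294, 173), (295, 175), (296, 170), (297, 162), (298, 179), (299, 182), (300, 179), (301, 180), (302, 87), (303, 81), (304, 80), (305, 80), (306, 81), (307, 82), (308, 82), (309, 82), (310, 80), (311, 84), (312, 82), (313, 82), (314, 84), (315, 83), (316, 84), (317, 81), (318, 84), (319, 86), (320, 173), (321, 174), (322, 156), (323, 154), (324, 156), (325, 156)]
19.225
```

The foot edges are at rows 302 and 320, which matches the 0° prediction, so the plate is level. I hand the job in.

```bash
python3 -c "
from cell import job
print(job.finish_job())"
```

```text
the job is handed in; nothing more can be done
None
```

The pin is swung out against its stop (it held a 20 N push), though two image measurements put the swing at about 85–87° rather than 90°. The L-plate hangs level on it by hole d, released, and I handed the job in at about 19 s; I did not re-check the dropper, tray and box, but no move came near them.

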